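# Set a shaft collar on the shaft's flat and hold it for tightening

## Task

On the bearing stand, leave the loose collar resting on the bearing and turn the upright shaft by its end until its set-screw flat faces squarely toward the forked hex-key guide. Then grip the collar, with its set screw pointing at the guide, raise it level until the whole collar is up on the flatted part of the shaft, and draw it gently away from the guide until the tip of its screw bears on the flat. Finish while still holding the collar there, up off the bearing with the screw tip pressed lightly on the flat; do not push the things lying round the stand about.

Things in the scene. Friction and masses are not known exactly. Their poses are not given: they have to be found in the camera images.
- stand: Fixed grey bearing stand. Origin on the bench under the shaft's axis, z up; its -x points from the shaft to the guide fork. Base plate 12 mm thick, x from -100 to +76 mm, y +-55 mm; round bearing boss 58 mm wide whose flat top (the bearing face) is 40 mm above the origin.
- guide (a point): Hex-key guide: upright two-pronged aluminium fork on the stand. Point midway between the prongs, 73 mm above the bench, 78 mm from the shaft's axis. Prongs 14 mm thick, gap 12 mm, 34 mm over both, top 78 mm above the bench.
- shaft (a joint): Angle of the upright shaft about the stand's z axis, rad. 0 = the flat faces squarely to the guide; positive = counter-clockwise from above. Starts between 0.5 and 1.4. Slight friction (0.03 N m), no spring: it stays where it is left.
- spindle: Flatted part of the steel shaft, upright, turning with shaft. Diameter 26 mm, with one set-screw flat along its whole length on its own -x side, 6.5 mm from the axis, 22 mm wide: 19.5 mm across flat and back. Origin on the axis at its lower end, 56 mm above the bench. Below it a neck 12 mm in diameter, 16 mm long, goes down to the bearing face.
- shaft_end (a point): Centre of the shaft's upper end, 90 mm above the bench; the flatted part is the 34 mm below it (the lowest 4 mm taper in to 17 mm diameter). Fingers may pinch it anywhere above the resting collar; pinched across the flat, it lines up with the pads.
- collar: Loose aluminium shaft collar, about 70 g, round the shaft's neck, at first lying on the bearing face. Origin at its centre, half-way up (47 mm above the bench at first). Ring 42 mm outside, 31 mm bore, 14 mm high, with a 20 mm long wrench flat on its +y and -y sides, 45 mm across: grip it squarely there. Its set screw lies along its -x axis and starts pointing at the guide within 0.25 rad.
- screw_tip (a point): Tip of the collar's dark set screw, 7 mm thick, in the bore 8.5 mm from the centre (the screw's head, 11 mm wide, reaches out to 26 mm). It catches under the round part of the shaft and passes only along the flat. With collar and shaft concentric it is 2 mm off the flat, and the bore 2.5 mm off the shaft all round; drawn 2 mm toward the stand's +x it bears on the flat.
- key_tool: Dark L-shaped hex key, 89 x 29 x 9 mm, lying beside the stand; a bystander, leave it alone. Origin at the centre of its underside.
- disc: Coppery metal sample disc, 30 mm across, 22 mm high, lying on the other side; a bystander, leave it alone. Origin at the centre of its underside.
- gauge: Caliper, 163 x 52 x 11 mm, lying behind the stand; a bystander, leave it alone. Origin at the centre of its underside.
Not all that is in view belongs to the job. Several things have the shape of the collar; the one meant has the colours described above.

How it is judged:
On the way:
1. the shaft is turned until its flat faces the guide (within 0.17 rad), the collar still resting on the bearing (value of joint shaft between -0.17 and 0.17 rad and z of collar in the frame of stand below 0.05 m), for 0.2 s.
At the end, for the whole second after the job is handed in: Fingers hold the collar (>1 N), still, centre 62.5-84.5 mm above the stand's underside, level to 0.14 rad, within 5 mm of the shaft axis, screw and flat within 0.2 rad of the guide; drawn over 0.8 mm from the guide side, pressing the shaft with 0.5-25 N; fingers clear of the shaft (value of joint shaft between -0.2 and 0.2 rad and angle between the x axis of collar and the x axis of stand, either way round below 0.2 rad and z of collar in the frame of stand between 0.0625 and 0.0845 m and horizontal distance between collar and spindle below 0.005 m and angle between collar's own z axis and vertical below 0.14 rad and contact force between the fingers and collar above 1 N and contact force between collar and spindle between 0.5 and 25 N and x of collar in the frame of stand above 0.0008 m and contact force between the fingers and spindle below 0.1 N and linear speed of collar below 0.02 m/s); the arm keeps its last pose, push and grip.
It fails at once if a bystander is pushed more than 30 mm (distance of any of key_tool, disc, gauge from where it was at the start of the episode above 0.03 m).
It also fails if it takes over 45 s, if anything falls off the work surface, if the arm or the gripper's body presses on something with over 40 N, if the wrist force passes 120 N, or if a joint passes its speed limit or range.

## Robot

A 6-joint arm with a two-finger parallel gripper is mounted at the origin on a cart in front of the work surface, level with it; the furniture and walls round the work are solid. World frame = base frame: x ahead of the robot, y to its left, z up, the work surface at z = 0. Lengths are in m, angles in rad, forces in N, time in s.
With the tool pointing down it reaches from about 0.325 to 0.9 m from the base axis. Payload 6.1 kg.
Tool frame: the origin (TCP) lies on the centre line of the jaws, within the pads' length; the fingertips stand 14 mm ahead of it and the grasp point (between the pads) lies 5 mm behind it (arm.tips_ahead is the z of the fingertips in the tool frame, in m); z points along the fingers, y is the direction in which the jaws open and shut (so a half turn about z gives the same grasp; the last joint's range is limited). The gripper opens to 87 mm and grips with 3 to 60 N. Pads are 19 mm wide; open, the fingers measure 117 mm over their backs; the gripper's body (75 mm by 190 mm) begins 51 mm behind the grasp point.
Start: joints at [-1.411, 0.22, 1.526, -0, 1.395, -0.126], TCP at [0.176, -0.6, 0.237] pointing down, gripper open.
Joint ranges: [-2.98, 2.98], [-0.91, 2.08], [0.09, 2.57], [-1.24, 4.39], [0.2, 2.65], [-2.68, 2.68]. Speed limits (rad/s): [2.57, 2.57, 3.01, 3.14, 3.14, 3.14].

## Interface

Orientations are given as a unit quaternion [w, x, y, z].
In Python, from plant import arm gives the robot as it stands.
- The arm moves only by the shell command python3 -m creep 'ROWS' [FORCE]. ROWS is JSON, a list that holds one entry, the list of rows, each a list of 5 numbers: the finger opening in m, from 0 to 0.087, then the shift along the world's x, y, z in m, then the turn about the world's z in degrees. A call has 1 to 5 rows; each row shifts and turns the pose as measured when the row begins; what a row does not reach is not made up. A row lasts 1/10 s, in which the tool goes at most 50 mm and 8.59 degrees, less where a joint would pass 70% of its speed; a pose out of reach is approached as far as the arm can. A call is refused whole if a number of a shift passes 0.05 or a number of a turn 8.59, either way. A call with a gripper value outside its range is refused whole. The fingers move at their own pace and stop on an object; FORCE is the grip in N (left out, the last holds). Time passes only in rows, so rows that do not move let the fingers close. It gives the time, the measured TCP pose, the force and the opening at its end, in the units of the state.
- arm.get_state(): the state, without advancing time (a new reading comes with each control period).
- arm.camera(name): name is "scene" or "top" or "wrist"; returns a dict with "color" (480x640x3 uint8, blue, green, red), "fx", "fy", "cx", "cy" (pixels), "k1" (the pictures are not rectified: a ray, as slopes to the right and down, at radius r is drawn at 1 + k1 r^2 times it, then the intrinsics apply), "origin" and "orientation" of the camera in the world; the wrist camera has in their place "tool_from_camera" (4x4, takes a point from camera to tool coordinates, whose origin is the TCP and whose axes are the flange's). Camera axes: x right, y down, z forward; pixel columns grow to the right and rows downward; lengths in m; the calibration is good to about 2 mm. A picture is of the moment at which its call begins: read the wrist's pose just before it. There is no depth.
- arm.close_job(): hands the job in, once; it reports no verdict.
The state is a dict: "time": time; "joints": joint angles; "qd": joint speeds; "joint_efforts": joint torques, N m; "tcp_pos": TCP position; "ee_rot": TCP orientation; "force": force on the tool from outside, world axes, zero at the start; "moment": the same for the moment, N m; "finger_gap": finger opening in m.
Only numpy, scipy, OpenCV 4.12 (cv2) and the standard library are available. Lean on these libraries where they do the work, as an engineer would, in place of code of your own. Each camera call takes 0.05 s, during which the arm holds its last target.

## Working session

There is one attempt and no reset: what is moved stays moved. The work goes in short steps, Python scripts to look and compute and a shell command to move; the robot and the scene stay as the last step left them, time stands still between calls to the robot, and variables do not carry over. Pictures are saved under pics/ and viewed, and the job is handed in when it is done.

```bash
ls; mkdir -p pics; cat > h.py <<'E'
import numpy as np, cv2
from scipy.spatial.transform import Rotation as R
from plant import arm
def T(p,q):
    M=np.eye(4); M[:3,:3]=R.from_quat([q[1],q[2],q[3],q[0]]).as_matrix(); M[:3,3]=p; return M
def snap(name,fn):
    s=arm.get_state(); c=arm.camera(name); cv2.imwrite('pics/%s.png'%fn,c['color'])
    if name=='wrist': M=T(s['tcp_pos'],s['ee_rot'])@np.array(c['tool_from_camera'])
    else: M=T(c['origin'],c['orientation'])
    np.savez('pics/%s.npz'%fn,M=M,K=[c['fx'],c['fy'],c['cx'],c['cy'],c['k1']])
    return c
def ray(fn,u,v):
    d=np.load('pics/%s.npz'%fn); fx,fy,cx,cy,k1=d['K']
    a=np.array([(u-cx)/fx,(v-cy)/fy]); b=a.copy()
    for _ in range(30): b=a/(1+k1*(b@b))
    M=d['M']; r=M[:3,:3]@np.array([b[0],b[1],1]); return M[:3,3],r/np.linalg.norm(r)
def onz(fn,u,v,z):
    o,r=ray(fn,u,v); return o+r*(z-o[2])/r[2]
def tri(*obs):
    A=np.zeros((3,3));b=np.zeros(3);L=[]
    for f,u,v in obs:
        o,r=ray(f,u,v);P=np.eye(3)-np.outer(r,r);A+=P;b+=P@o;L.append((P,o))
    x=np.linalg.solve(A,b); return x,[np.linalg.norm(P@(x-o)) for P,o in L]
def proj(fn,p):
    d=np.load('pics/%s.npz'%fn); fx,fy,cx,cy,k1=d['K'];M=d['M']
    q=M[:3,:3].T@(np.asarray(p)-M[:3,3]);a=q[:2]/q[2];s=1+k1*(a@a);return a[0]*s*fx+cx,a[1]*s*fy+cy
def crop(fn,u0,v0,u1,v1,k,out):
    im=cv2.imread('pics/%s.png'%fn)[v0:v1,u0:u1]; cv2.imwrite('pics/%s.png'%out,cv2.resize(im,None,fx=k,fy=k,interpolation=cv2.INTER_CUBIC))
E
python3 - <<'E'
from h import *
for n in('scene','top','wrist'):
    c=snap(n,n+'0'); print(n,c['fx'],c['k1'],c.get('origin'),c.get('orientation'),c.get('tool_from_camera'))
print(arm.get_state(),arm.tips_ahead)
E
```

```text
pics
scene 517.8980577141676 0.051578151327880635 [ 0.04532247 -0.4319478   0.55372418] [-0.43980945  0.81573751 -0.33402403  0.17195324] None
top 589.7426852538294 -0.13454872586643982 [0.46827521 0.05972285 1.03896234] [ 0.01949316 -0.69737576  0.71589245 -0.02801888] None
wrist 335.5760394530843 -0.06125010158344546 None None [[ 9.48369542e-04 -9.66627183e-01 -2.56185459e-01  6.88821038e-02]
 [ 9.99999526e-01  8.60511964e-04  4.55040801e-04 -1.21133531e-03]
 [-2.19404156e-04 -2.56185769e-01  9.66627541e-01 -1.46424232e-01]
 [ 0.00000000e+00  0.00000000e+00  0.00000000e+00  1.00000000e+00]]
{'time': 0.15, 'joints': array([-1.41109899e+00,  2.21023361e-01,  1.52735236e+00, -1.55673901e-05,
        1.39468308e+00, -1.26116490e-01]), 'qd': array([ 0.00063391, -0.00347851, -0.00550704,  0.00107192,  0.00089095,
        0.00106061]), 'joint_efforts': array([ 1.14564595e-03, -4.95190394e+01, -3.87881112e+01,  7.01320195e-02,
        5.30955812e-02, -8.32573187e-05]), 'tcp_pos': array([ 0.17612061, -0.59920106,  0.23569978]), 'ee_rot': array([-7.32842338e-04,  9.89805712e-01,  1.42422309e-01, -1.99692648e-05]), 'force': array([-0.06151072,  0.16022657,  0.31027373]), 'moment': array([-0.03196293,  0.01301187,  0.01378326]), 'finger_gap': 0.08677369525182255} 0.014
```

View pics/scene0.png

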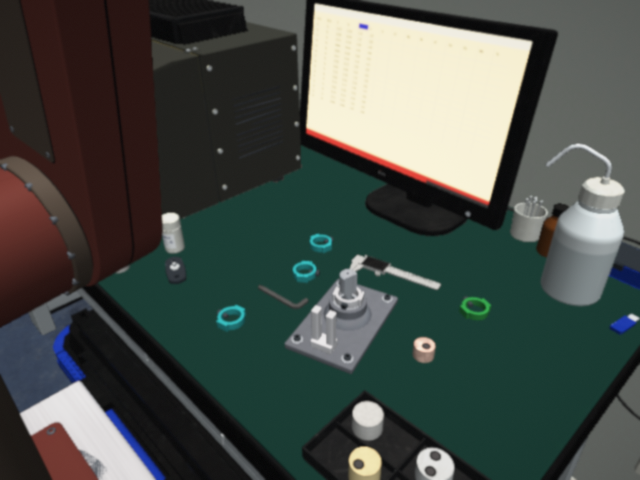

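View pics/top0.png

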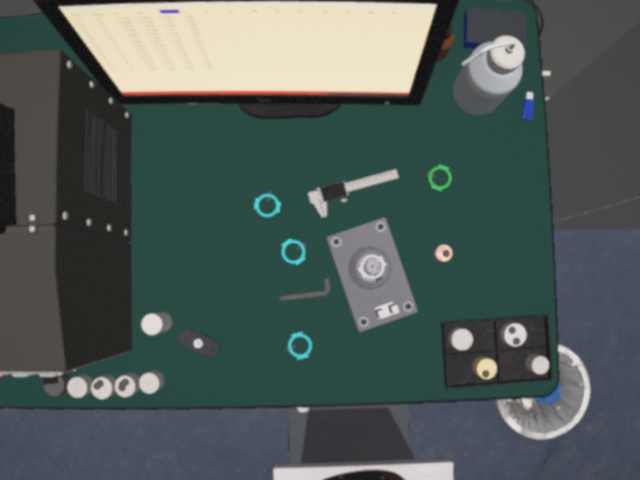

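The stand is at top (372,270), with the aluminium collar round its shaft. The cyan rings (267,205), (293,251), (300,346) and the green ring (440,178) have the wrong colour, so the collar on the stand is the one. I'll enlarge to confirm.

```bash
python3 - <<'E'
from h import *
crop('scene0',270,240,420,380,5,'c1'); crop('top0',310,205,430,335,5,'c2')
E
```

```text
(no output)
```

View pics/c1.png

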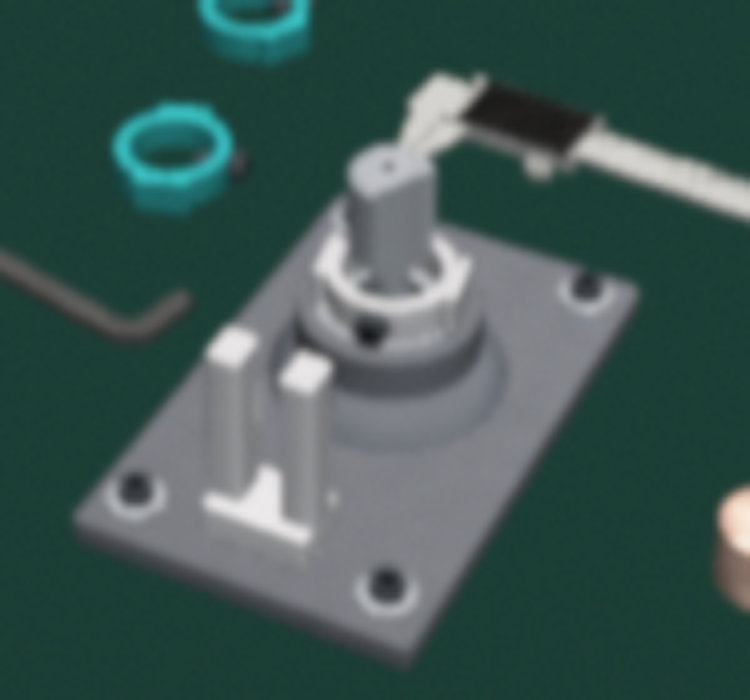

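View pics/c2.png

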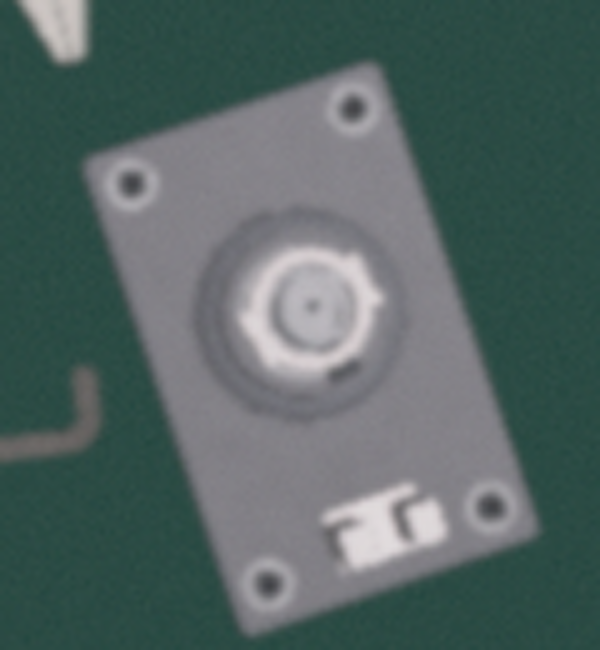

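Confirmed: the aluminium ring with a dark screw at crop (370,330) sits on the bearing. The flat faces the right side of the guide in the scene view.

```bash
python3 - <<'E'
from h import *
t=lambda u,v:('top0',310+u/5,205+v/5)
s=lambda u,v:('scene0',270+u/5,240+v/5)
print('end',tri(t(312,305),s(390,166)))
H=[((352,108),(587,287)),((131,184),None),((268,585),(135,490)),((490,508),(388,585))]
for a,b in H:
    print(onz(*t(*a),.012), tri(t(*a),s(*b)) if b else '')
for a in [(378,62),(85,160),(245,635),(540,535)]: print('corner',onz(*t(*a),.012))
print('collar centre', onz(*t(310,308),.054),'screw',onz(*t(344,371),.047))
E
```

```text
end (array([ 0.49874134, -0.01865516,  0.09008257]), [np.float64(0.00013290211574940665), np.float64(0.00013290211574943882)])
[ 0.57001309 -0.04142186  0.012     ] (array([ 0.56955394, -0.04095709,  0.01533709]), [np.float64(0.00018542334674103976), np.float64(0.0001854233467409608)])
[0.54528718 0.03678634 0.012     ] 
[ 0.40450747 -0.0070035   0.012     ] (array([ 0.40450674, -0.00661036,  0.01533107]), [np.float64(0.00027259316199243114), np.float64(0.00027259316199246085)])
[ 0.42890553 -0.08526248  0.012     ] (array([ 0.42906695, -0.08473262,  0.01584875]), [np.float64(1.931655722588323e-05), np.float64(1.931655722586424e-05)])
corner [ 0.58601187 -0.05111538  0.012     ]
corner [0.5541086  0.05262988 0.012     ]
corner [0.38742531 0.00147464 0.012     ]
corner [ 0.41897056 -0.10250448  0.012     ]
collar centre [ 0.49901327 -0.02103109  0.054     ] screw [ 0.47771372 -0.03242806  0.047     ]
```

```bash
python3 -m creep '[[[0.087,0.024,0.043,0,8.5],[0.087,0.024,0.043,0,8.5],[0.087,0.024,0.043,0,8.5],[0.087,0.024,0.043,0,8.5],[0.087,0.024,0.043,0,8.5]]]'; python3 -m creep '[[[0.087,0.024,0.043,0,8.5],[0.087,0.024,0.043,0,8.5],[0.087,0.024,0.043,0,8.5],[0.087,0.024,0.043,0,8.5],[0.087,0.024,0.043,0,8.5]]]'
```

```text
time: 0.65
tcp_pos: [0.2939, -0.3819, 0.2314]
ee_rot: [-0.003, 0.869, 0.495, -0.001]
force: [1.3, -0.7, -0.3]
finger_gap: 0.0872
time: 1.15
tcp_pos: [0.4133, -0.1622, 0.2309]
ee_rot: [-0.002, 0.627, 0.779, -0.001]
force: [1.0, -0.3, -0.4]
finger_gap: 0.0869
```

```bash
python3 -m creep '[[[0.087,0.021,0.035,-0.007,8.5],[0.087,0.021,0.035,-0.007,8.5],[0.087,0.021,0.035,-0.007,8.5],[0.087,0.021,0.035,-0.007,8.5],[0.087,0,0,0,8.5]]]'; python3 -m creep '[[[0.087,0,0,0,8.5],[0.087,0,0,0,8.5],[0.087,0,0,0,0],[0.087,0,0,0,0]]]';  python3 - <<'E'
from h import *
snap('wrist','w1')
E
```

```text
time: 1.65
tcp_pos: [0.5009, -0.0102, 0.2022]
ee_rot: [0.0, 0.296, 0.955, -0.0]
force: [-1.0, -0.3, -0.3]
finger_gap: 0.0873
time: 2.05
tcp_pos: [0.5003, -0.0073, 0.2002]
ee_rot: [-0.002, 0.152, 0.988, -0.0]
force: [-1.0, 1.5, 0.3]
finger_gap: 0.087
```

View pics/w1.png

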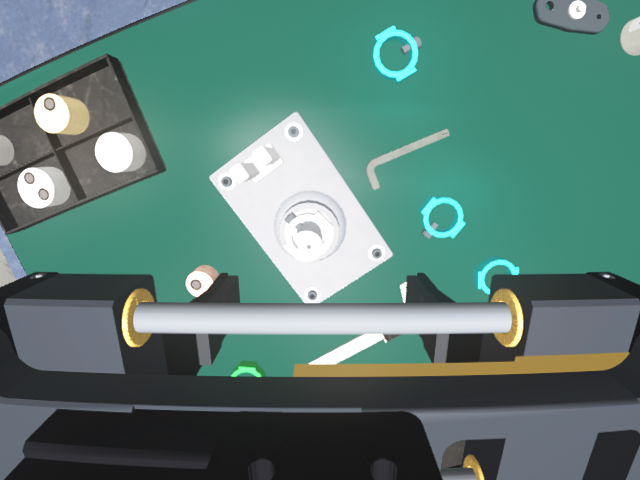

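```bash
python3 - <<'E'
from h import *
crop('w1',200,100,400,310,3.7,'c3'); crop('w1',260,180,360,280,7,'c4')
E
```

```text
(no output)
```

View pics/c3.png

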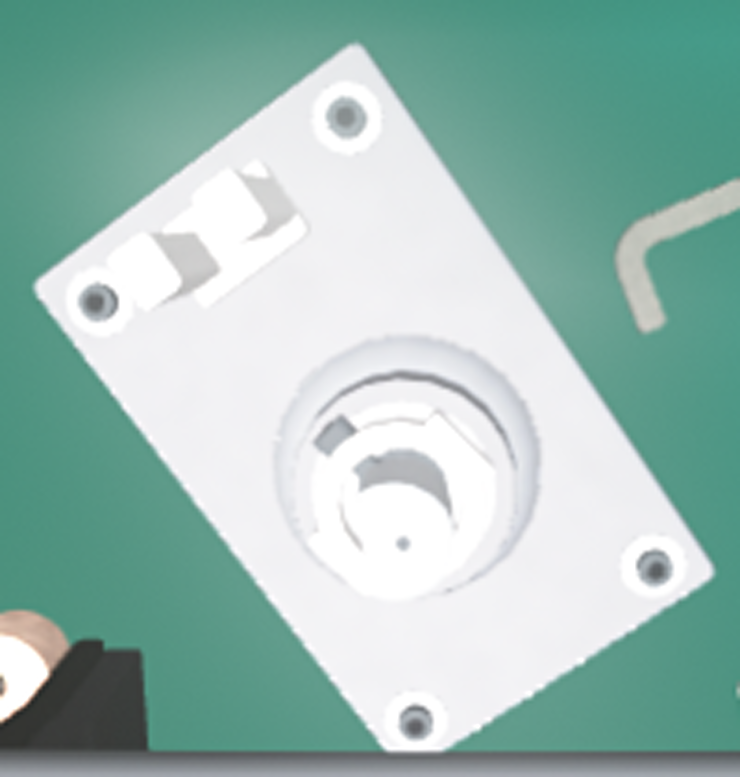

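View pics/c4.png

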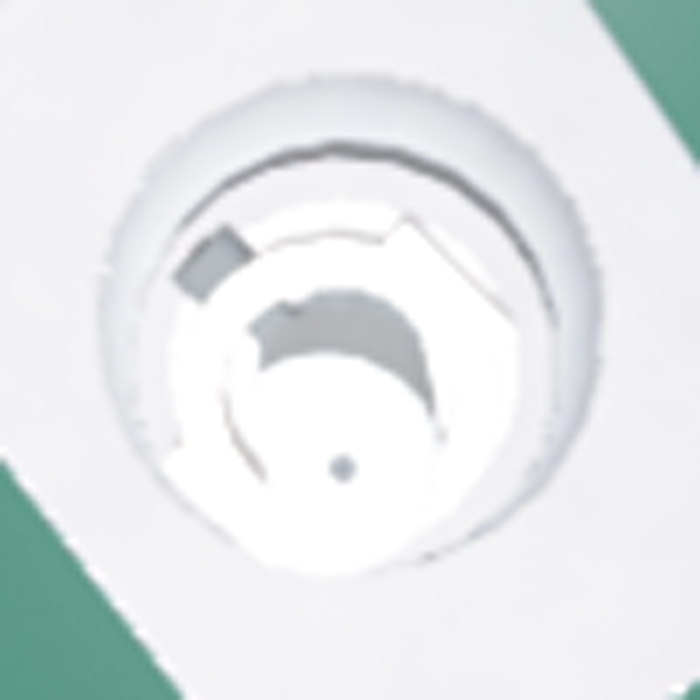

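```bash
python3 - <<'E'
from h import *
im=cv2.imread('pics/w1.png')[180:280,260:360].astype(float)
s=np.clip((im-215)*6.3,0,255).astype(np.uint8)
a=cv2.resize(s,None,fx=5,fy=5,interpolation=cv2.INTER_CUBIC)
im=cv2.imread('pics/top0.png')[240:295,345:400]
b=cv2.resize(cv2.normalize(im,None,0,255,cv2.NORM_MINMAX),(500,500),interpolation=cv2.INTER_CUBIC)
cv2.imwrite('pics/c5.png',cv2.resize(np.hstack([a,b]),(800,400)))
crop('scene0',330,262,370,302,14,'c6')
E
```

```text
(no output)
```

View pics/c5.png

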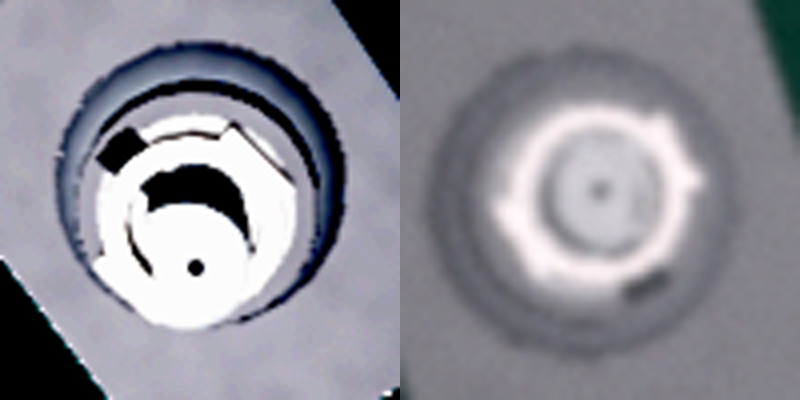

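View pics/c6.png

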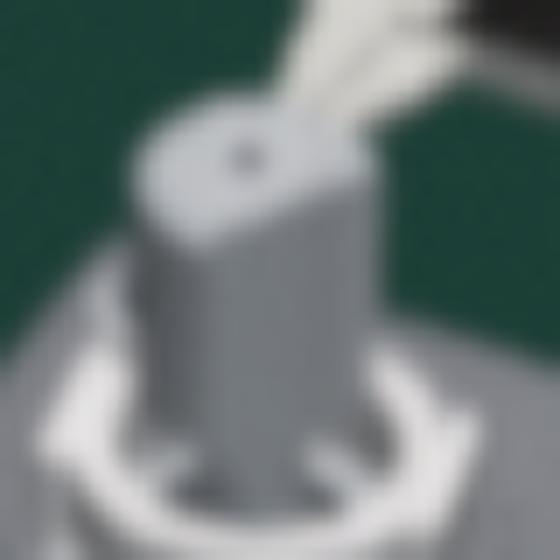

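```bash
python3 - <<'E'
from h import *
t=lambda u,v:('scene0',330+u/14,262+v/14)
a=onz(*t(215,248),.09);b=onz(*t(375,168),.09);c=onz(*t(245,158),.09)
d=b-a; n=np.array([-d[1],d[0]]);n/=np.linalg.norm(n)
if n@(a-c)[:2]<0:n=-n
print(a,b,c,'len',np.linalg.norm(d),'dist',n@((a+b)/2-c)[:2],'normal deg',np.degrees(np.arctan2(n[1],n[0])), 'theta',np.degrees(np.arctan2(n[1],n[0]))-197.2+360)
w=lambda u,v:('w1',200+u/3.7,100+v/3.7)
tt=lambda u,v:('top0',310+u/5,205+v/5);s=lambda u,v:('scene0',270+u/5,240+v/5)
print('end',onz(*w(403,543),.09), tri(w(403,543),tt(312,305),s(390,166)), tri(w(403,543),tt(312,305)))
for p in[(345,118),(98,302),(413,722),(655,567)]: print(onz(*w(*p),.012))
# wrench flat edges top z=.054, c4 crop
q=lambda u,v:('w1',260+u/7,180+v/7)
a=onz(*q(408,217),.054);b=onz(*q(517,320),.054);print(a,b,np.linalg.norm(b-a),np.degrees(np.arctan2(*(b-a)[1::-1])))
print('screwhead', [onz(*q(*p),.047) for p in[(200,250),(227,226),(175,274)]], tri(q(213,263),tt(344,371)))
E
```

```text
[ 0.48456833 -0.02649892  0.09      ] [ 0.50643057 -0.02900423  0.09      ] [ 0.49804213 -0.01811908  0.09      ] len 0.02200532134932358 dist 0.009859343579846257 normal deg -96.53732421149063 theta 66.2626757885094
end [ 0.49702799 -0.01684156  0.09      ] (array([ 0.49835316, -0.01801614,  0.08945148]), [np.float64(0.0015690594045780675), np.float64(0.0009287712553347282), np.float64(0.0007242644961095241)]) (array([ 0.49928029, -0.01876909,  0.08054141]), [np.float64(0.0007780086855013665), np.float64(0.0007780086855013648)])
[ 0.40381396 -0.00557148  0.012     ]
[ 0.42841967 -0.08376689  0.012     ]
[ 0.5689451  -0.04034526  0.012     ]
[0.54453713 0.03915427 0.012     ]
[ 0.47745729 -0.00327469  0.054     ] [0.49422603 0.00596026 0.054     ] 0.019143543506762253 28.84262447260121
screwhead [array([ 0.47456591, -0.03068365,  0.047     ]), array([ 0.47264155, -0.02634225,  0.047     ]), array([ 0.47657777, -0.03480113,  0.047     ])] (array([ 0.47824588, -0.03262063,  0.0337587 ]), [np.float64(0.0011103781379773465), np.float64(0.0011103781379773344)])
```

```bash
python3 -m creep '[[[0.07,-0.002,-0.0075,-0.02,5.5],[0.07,0,0,-0.02,5.5],[0.07,0,0,-0.02,0],[0.07,0,0,0,0]]]'; python3 - <<'E'
from h import *
snap('wrist','w2');s=arm.get_state();print(s['tcp_pos'],s['ee_rot'],s['joints'])
crop('w2',220,130,420,290,3.9,'c7')
E
```

```text
time: 2.5
tcp_pos: [0.4988, -0.0162, 0.1399]
ee_rot: [0.0, 0.059, 0.998, -0.0]
force: [-1.2, -0.3, 0.3]
finger_gap: 0.0712
[ 0.49992371 -0.01639979  0.14157646] [ 1.23809675e-03  5.89056548e-02  9.98262633e-01 -5.53718770e-04] [-1.90071224e-01  1.04311197e-02  1.94164362e+00 -8.34918186e-04
  1.18691830e+00 -1.64267621e+00]
```

View pics/c7.png

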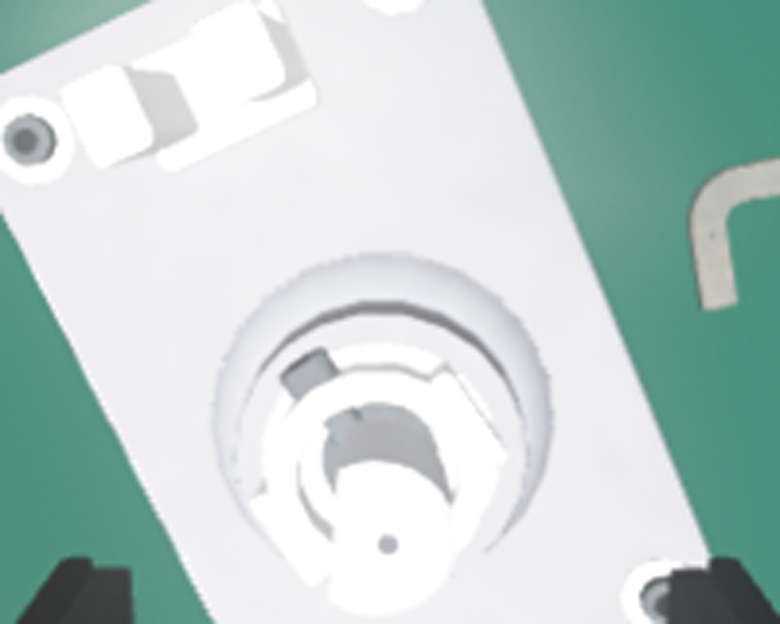

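```bash
python3 - <<'E'
from h import *
w=lambda u,v:('w2',220+u/3.9,130+v/3.9)
print(onz(*w(388,544),.09))
s=arm.get_state();M=T(s['tcp_pos'],s['ee_rot']);print(np.linalg.inv(M)@np.append(onz(*w(388,544),.09),1))
# finger inner edges
print(tri(w(388,544),('w1',200+403/3.7,100+543/3.7),('scene0',348,273.2),('top0',372.4,266)))
E
```

```text
[ 0.49669177 -0.01687345  0.09      ]
[ 3.28465446e-03 -8.00986212e-04  5.15690893e-02  1.00000000e+00]
(array([ 0.49810038, -0.01773106,  0.08909413]), [np.float64(0.0012998946935079492), np.float64(0.0011101655463839934), np.float64(0.0011978834950078533), np.float64(0.0013359055474878032)])
```

```bash
python3 -m creep '[[[0.06,-0.002,0.0025,-0.025,0],[0.06,0,0,-0.025,0],[0.06,0,0,-0.014,0],[0.06,0,0,0,0]]]'; python3 -m creep '[[[0.03,0,0,0,0],[0.015,0,0,0,0],[0.015,0,0,0,0],[0.015,0,0,0,0],[0.015,0,0,0,0]]]' 12
```

```text
time: 2.95
tcp_pos: [0.5022, -0.0151, 0.0819]
ee_rot: [0.006, 0.062, 0.998, -0.001]
force: [-0.2, 1.2, 0.5]
finger_gap: 0.0602
time: 3.45
tcp_pos: [0.5057, -0.0158, 0.087]
ee_rot: [0.01, 0.063, 0.998, -0.002]
force: [-0.5, -0.3, 1.0]
finger_gap: 0.028
```

```bash
python3 -m creep '[[[0.04,-0.006,0.001,-0.008,0],[0.04,0,0,0,0]]]'; python3 -m creep '[[[0.04,0,0,0,0],[0.04,0,0,0,0]]]'; python3 - <<'E'
from h import *
for i in range(2):
    s=arm.get_state();print(s['tcp_pos'],s['ee_rot'],s['force'],s['qd'],s['finger_gap'])
    snap('wrist','w3')
crop('w3',220,130,420,290,3.9,'c8')
E
```

```text
time: 3.65
tcp_pos: [0.4995, -0.0147, 0.0789]
ee_rot: [0.01, 0.063, 0.998, -0.002]
force: [-0.6, 0.5, -0.0]
finger_gap: 0.0362
time: 3.85
tcp_pos: [0.4989, -0.0146, 0.0784]
ee_rot: [0.01, 0.063, 0.998, -0.002]
force: [-0.1, -0.3, 0.0]
finger_gap: 0.0392
[ 0.49893871 -0.01463762  0.07841352] [ 0.00957702  0.06302553  0.99796472 -0.00157206] [-0.12252392 -0.31318084  0.03457972] [-0.00026357 -0.00056209 -0.00290297 -0.00117227 -0.00349304 -0.00064687] 0.03920821011284778
[ 0.49906867 -0.01465638  0.07848786] [ 0.00968902  0.06301504  0.99796429 -0.0015809 ] [0.42187132 0.45463109 0.26550763] [-0.00033263  0.00082222 -0.00546276 -0.00117501  0.00112552  0.00154195] 0.03975338717679993
```

View pics/w3.png

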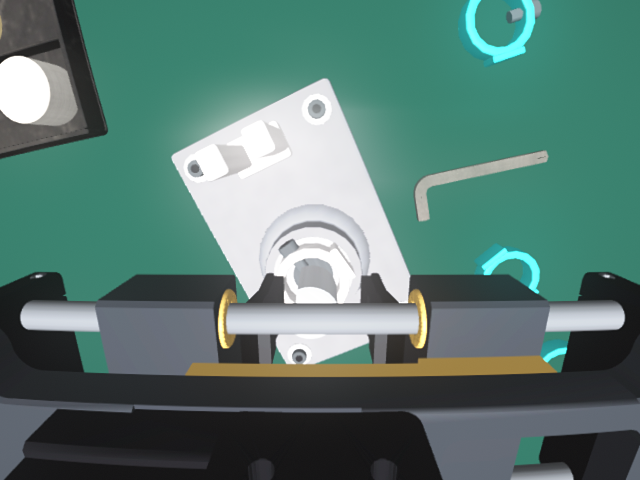

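```bash
python3 -m creep '[[[0.012,0,0,-0.001,0],[0.012,0,0,0,0],[0.012,0,0,0,0]]]' 12;  python3 -m creep '[[[0.012,0,0,0,0],[0.012,0,0,0,0]]]'
```

```text
time: 4.25
tcp_pos: [0.4997, -0.015, 0.0778]
ee_rot: [0.01, 0.063, 0.998, -0.002]
force: [3.7, -8.4, -0.9]
finger_gap: 0.0235
time: 4.45
tcp_pos: [0.4997, -0.0171, 0.0777]
ee_rot: [0.01, 0.063, 0.998, -0.004]
force: [0.3, 4.2, 1.3]
finger_gap: 0.0193
```

```bash
python3 -m creep '[[[0.012,0.0001,-0.0002,0,-8],[0.012,0.0003,-0.0003,0,-8],[0.012,0.0003,-0.0003,0,-8],[0.012,0.0003,-0.0003,0,-8]]]';  python3 -m creep '[[[0.012,0.0004,-0.0003,0,-8],[0.012,0.0004,-0.0002,0,-8],[0.012,0.0005,-0.0002,0,-8],[0.012,0,0,0,0]]]'
```

```text
time: 4.85
tcp_pos: [0.5011, -0.0185, 0.0777]
ee_rot: [0.009, 0.345, 0.939, -0.007]
force: [-1.3, -2.1, -0.7]
finger_gap: 0.0193
time: 5.25
tcp_pos: [0.5015, -0.02, 0.0777]
ee_rot: [0.007, 0.54, 0.841, -0.01]
force: [-0.5, 0.2, -0.2]
finger_gap: 0.0195
```

```bash
python3 -m creep '[[[0.012,0.0002,-0.0002,0,-7],[0.012,0,0,0,0]]]';python3 - <<'E'
from h import *
def show():
    s=arm.get_state();M=T(s['tcp_pos'],s['ee_rot']);print(s['tcp_pos'],'toolx',np.degrees(np.arctan2(M[1,0],M[0,0])),'z',M[:3,2],s['force'])
show();snap('wrist','w4');snap('scene','s4');crop('w4',180,80,400,290,3.6,'c9');crop('s4',270,240,420,380,5,'c10')
E
```

```text
time: 5.45
tcp_pos: [0.5014, -0.0204, 0.0777]
ee_rot: [0.006, 0.589, 0.808, -0.01]
force: [-0.1, -0.5, -0.1]
finger_gap: 0.0191
[ 0.50143184 -0.02038336  0.07770946] toolx 107.86232975359857 z [-0.0021994  -0.02386866 -0.99971268] [-0.10490388 -0.52824687 -0.11101344]
```

View pics/c9.png

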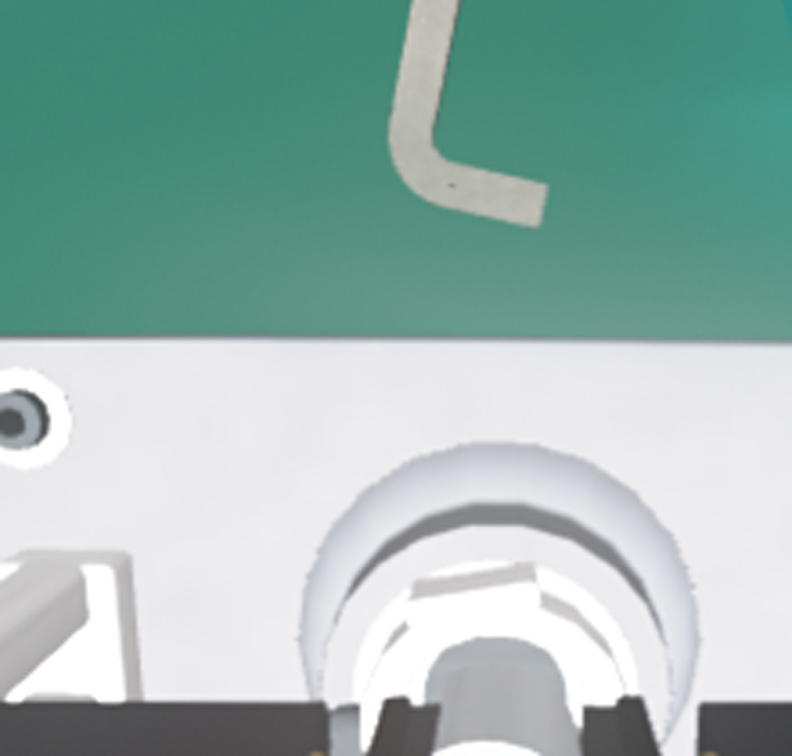

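View pics/c10.png

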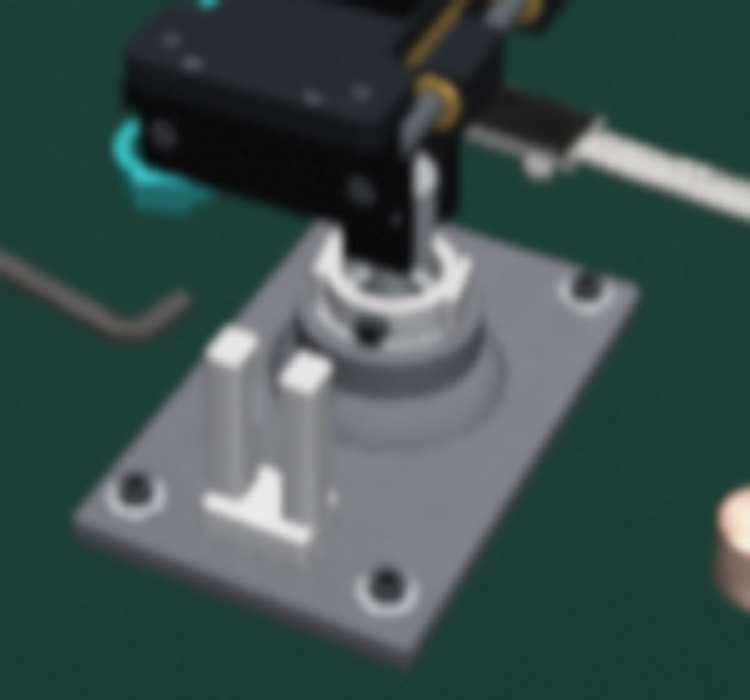

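```bash
python3 -m creep '[[[0.05,0,0,0,0],[0.05,0,0,0,0],[0.05,0,0,0,0],[0.05,0,0,0,0]]]';python3 -m creep '[[[0.06,0,0,0.02,0],[0.06,0,0,0.025,0],[0.07,-0.001,0,0.02,8.5],[0.07,-0.001,0,0.01,8.5],[0.07,0,0,0,8.5]]]';python3 -m creep '[[[0.07,0,0,0,8.5],[0.07,0,0,0,8.5],[0.07,0,0,0,8.5],[0.07,0,0,0,8.5],[0.07,0,0,0,8.5]]]'; python3 -m creep '[[[0.07,0,0,0,8.5],[0.07,0,0,0,8.5],[0.07,0,0,0,0],[0.07,0,0,0,0]]]'; cat >> h.py <<'E'
def show():
    s=arm.get_state();M=T(s['tcp_pos'],s['ee_rot']);print(s['tcp_pos'],'toolx',np.degrees(np.arctan2(M[1,0],M[0,0])),'z',M[:3,2],s['force'],s['moment'],s['finger_gap'],s['time'])
E
python3 - <<'E'
from h import *
show();snap('wrist','w5');crop('w5',200,120,440,300,3.3,'c11')
E
```

```text
time: 5.95
tcp_pos: [0.5019, -0.0197, 0.0778]
ee_rot: [0.006, 0.584, 0.812, -0.01]
force: [-0.1, -0.1, 0.7]
finger_gap: 0.0433
time: 6.45
tcp_pos: [0.4987, -0.019, 0.1547]
ee_rot: [0.008, 0.385, 0.923, -0.009]
force: [-0.3, -0.4, -0.6]
finger_gap: 0.0685
time: 6.95
tcp_pos: [0.4995, -0.0186, 0.1561]
ee_rot: [0.012, 0.021, 1.0, -0.005]
force: [-0.9, 0.5, -0.1]
finger_gap: 0.07
time: 7.35
tcp_pos: [0.4995, -0.0183, 0.1562]
ee_rot: [0.013, -0.128, 0.992, -0.003]
force: [-0.0, 0.0, -0.6]
finger_gap: 0.0697
[ 0.49950288 -0.0183269   0.1561998 ] toolx -165.25982132335116 z [ 0.02640132 -0.00317752 -0.99964637] [-0.00249662  0.0404713  -0.61607609] [ 0.13040615 -0.19130137 -0.00997202] 0.0697341710904529 7.35
```

View pics/c11.png

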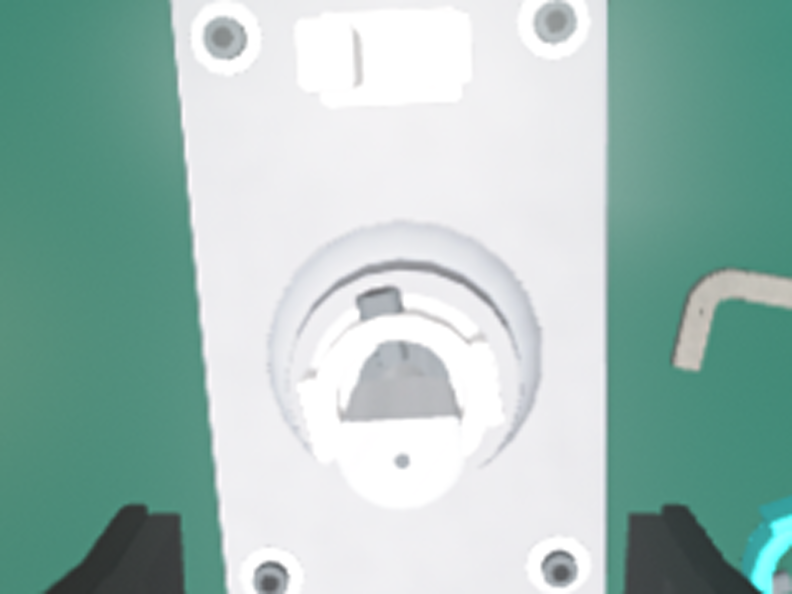

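```bash
python3 - <<'E'
from h import *
crop('w5',280,195,365,280,8,'c12')
q=lambda u,v:('w5',200+u/3.3,120+v/3.3)
ang=lambda a,b:(np.degrees(np.arctan2(*(b-a)[1::-1])),np.linalg.norm(b-a))
a=onz(*q(340,422),.09);b=onz(*q(462,416),.09);print('flat',a,b,ang(a,b))
print('end',onz(*q(402,461),.09))
H=[onz(*q(*p),.012) for p in[(223,38),(555,20),(270,577),(559,568)]]
print(H,ang((H[0]+H[1])/2,(H[2]+H[3])/2))
E
```

```text
flat [ 0.49342254 -0.03229501  0.09      ] [ 0.48594027 -0.00913007  0.09      ] (np.float64(107.90045644462964), np.float64(0.024343346598501278))
end [ 0.49818375 -0.01824767  0.09      ]
[array([ 0.42823076, -0.08384686,  0.012     ]), array([ 0.40302651, -0.00490419,  0.012     ]), array([ 0.5684701 , -0.03961532,  0.012     ]), array([0.54437943, 0.03925452, 0.012     ])] (np.float64(17.426785497489103), np.float64(0.14756950351682027))
```

View pics/c12.png

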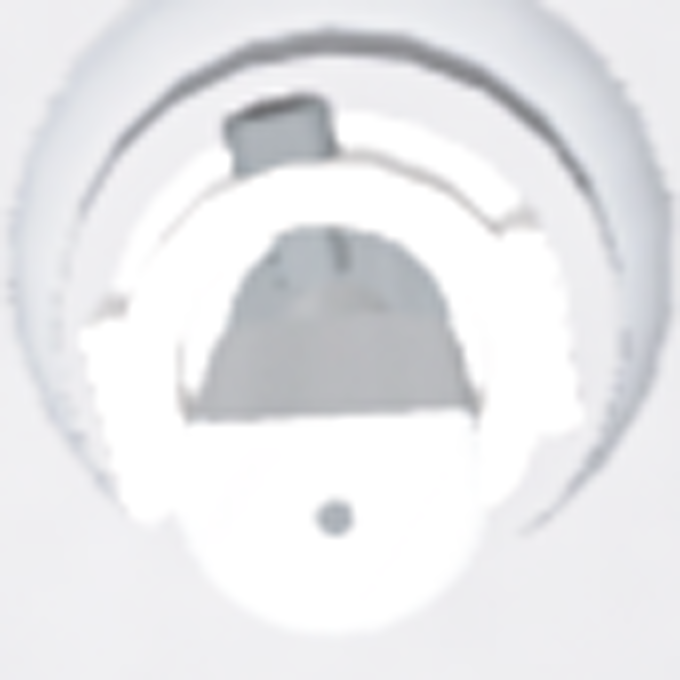

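```bash
python3 - <<'E'
from h import *
q=lambda u,v:('w5',280+u/8,195+v/8)
ang=lambda a,b:(np.degrees(np.arctan2(*(b-a)[1::-1])),np.linalg.norm(b-a))
for z in(.054,.040):
    P=[onz(*q(*p),z) for p in[(82,325),(145,524),(545,228),(580,428)]]
    print(z,P,ang(P[0],P[2]),ang(P[0],P[1]),ang(P[2],P[3]),ang(P[1],P[3]),sum(P)/4)
print('screw',onz(*q(280,100),.047), 'head', onz(*q(280,110),.0525))
# predicted overlay for collar hypotheses
im=cv2.imread('pics/w5.png')[195:280,280:365]; im=cv2.resize(im,None,fx=8,fy=8,interpolation=cv2.INTER_CUBIC)
def draw(c,yaw,col,z):
    for sy in(1,-1):
        y=sy*.0225; 
        pts=[]
        for x in(-.01,.01):
            p=np.array([c[0]+x*np.cos(yaw)-y*np.sin(yaw),c[1]+x*np.sin(yaw)+y*np.cos(yaw),z]);u,v=proj('w5',p);pts.append((int((u-280)*8),int((v-195)*8)))
        cv2.line(im,pts[0],pts[1],col,2)
    pts=[]
    for r in(.0155,.021):
        a=np.linspace(0,2*np.pi,60)
        pts=[proj('w5',[c[0]+r*np.cos(t),c[1]+r*np.sin(t),z]) for t in a]
        cv2.polylines(im,[np.array([[(u-280)*8,(v-195)*8] for u,v in pts],np.int32)],True,col,1)
    p=proj('w5',[c[0]-.026*np.cos(yaw),c[1]-.026*np.sin(yaw),.047]);cv2.circle(im,(int((p[0]-280)*8),int((p[1]-195)*8)),5,col,2)
draw((.499,-.0175),np.radians(28),(0,0,255),.054)
draw((.499,-.0175),np.radians(28),(255,0,0),.040)
cv2.imwrite('pics/c13.png',im)
E
```

```text
0.054 [array([ 0.49788572, -0.04363898,  0.054     ]), array([ 0.51586513, -0.03309148,  0.054     ]), array([ 0.4774117 , -0.00361283,  0.054     ]), array([0.49551834, 0.00509224, 0.054     ])] (np.float64(117.0904750729852), np.float64(0.04495862904746383)) (np.float64(30.397738984035247), np.float64(0.02084487772023477)) (np.float64(25.676705966556746), np.float64(0.020090520878046716)) (np.float64(118.05160449546642), np.float64(0.04326648120412281)) [ 0.49667022 -0.01881276  0.054     ]
0.04 [array([ 0.5019415 , -0.04413769,  0.04      ]), array([ 0.52094064, -0.03299197,  0.04      ]), array([ 0.48030627, -0.00184139,  0.04      ]), array([0.49943986, 0.00735741, 0.04      ])] (np.float64(117.09047507298524), np.float64(0.04750853186358588)) (np.float64(30.397738984035286), np.float64(0.022027129348602483)) (np.float64(25.6767059665567), np.float64(0.021229987913623082)) (np.float64(118.05160449546639), np.float64(0.04572041106371907)) [ 0.50065707 -0.01790341  0.04      ]
screw [ 0.4733094  -0.03067863  0.047     ] head [ 0.4732112 -0.0305321  0.0525   ]
```

View pics/c13.png

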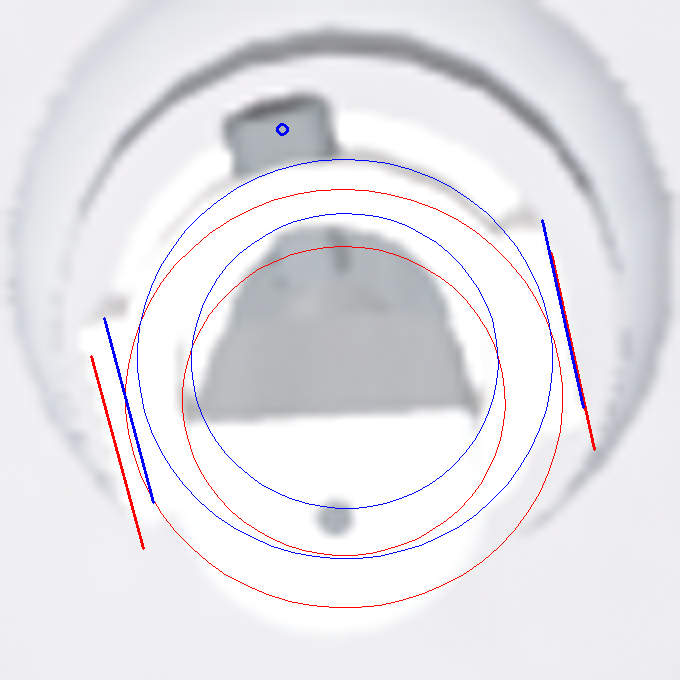

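```bash
python3 -m creep '[[[0.07,-0.002,-0.003,-0.02,6.5],[0.07,0,0,-0.02,6.5],[0.07,0,0,-0.02,0],[0.07,0,0,-0.02,0],[0.065,0,0,-0.01,0]]]'; python3 -m creep '[[[0.06,0,0,0,0]]]';python3 - <<'E'
from h import *
show()
E
```

```text
time: 7.9
tcp_pos: [0.4999, -0.0216, 0.0663]
ee_rot: [0.017, -0.238, 0.971, -0.003]
force: [-0.4, -0.4, 0.8]
finger_gap: 0.0679
time: 8.0
tcp_pos: [0.4987, -0.0214, 0.0649]
ee_rot: [0.015, -0.237, 0.971, -0.002]
force: [-0.5, 0.4, 0.6]
finger_gap: 0.0634
[ 0.49874639 -0.0213628   0.06490277] toolx -152.55265895193176 z [ 0.03050333  0.0028053  -0.99953073] [-0.47745308  0.41025504  0.59917315] [ 0.11924909 -0.10845027 -0.02827848] 0.06336688815646524 8.0
```

```bash
python3 -m creep '[[[0.06,-0.0012,0,-0.005,0],[0.06,0,0,-0.003,0],[0.055,0,0,0,0]]]'; python3 - <<'E'
from h import *
show();snap('wrist','w6')
E
```

```text
time: 8.3
tcp_pos: [0.4989, -0.0215, 0.0582]
ee_rot: [0.016, -0.236, 0.972, -0.003]
force: [-0.5, 0.5, 0.1]
finger_gap: 0.0579
[ 0.49887333 -0.02153357  0.05824021] toolx -152.64350391159877 z [ 0.03312629  0.00222645 -0.99944869] [-0.48767768  0.54382432  0.12732654] [ 0.08228335 -0.0653592  -0.02662862] 0.05793339389428296 8.3
```

View pics/w6.png

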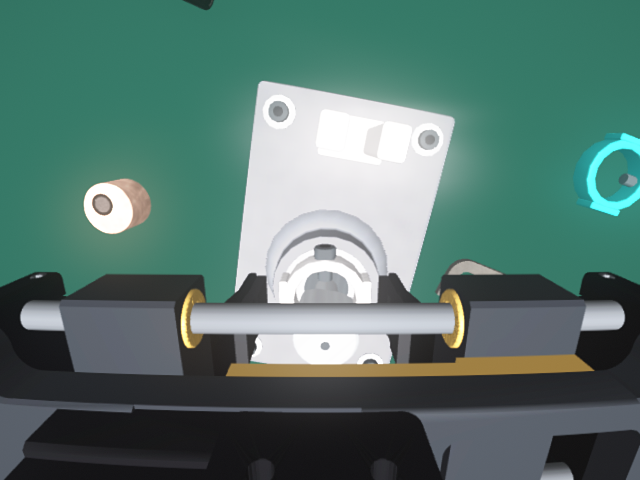

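The fingers straddle the collar's wrench flats at (280,290) and (368,290), with the screw head straight ahead at (325,250). I'll go a little lower and close.

```bash
python3 -m creep '[[[0.052,-0.001,0,-0.0015,0],[0.04,0,0,-0.0005,0],[0.04,0,0,0,0],[0.04,0,0,0,0]]]' 15; python3 -m creep '[[[0.04,0,0,0,0],[0.04,0,0,0,0]]]'; python3 - <<'E'
from h import *
show();snap('wrist','w7');crop('w7',240,200,400,310,5,'c14');snap('scene','s7');crop('s7',270,240,420,380,5,'c15')
E
```

```text
time: 8.75
tcp_pos: [0.499, -0.0218, 0.0578]
ee_rot: [0.018, -0.236, 0.972, -0.003]
force: [0.1, -0.8, -0.3]
finger_gap: 0.0445
time: 8.95
tcp_pos: [0.499, -0.0218, 0.0578]
ee_rot: [0.018, -0.236, 0.972, -0.003]
force: [0.9, -0.2, -0.4]
finger_gap: 0.0445
[ 0.49900603 -0.0217732   0.0578011 ] toolx -152.6514959223824 z [ 0.03603737  0.0016097  -0.99934915] [ 0.87592814 -0.23609114 -0.37560478] [ 0.11153101 -0.05099527 -0.00990956] 0.044542900615458896 8.95
```

View pics/c14.png

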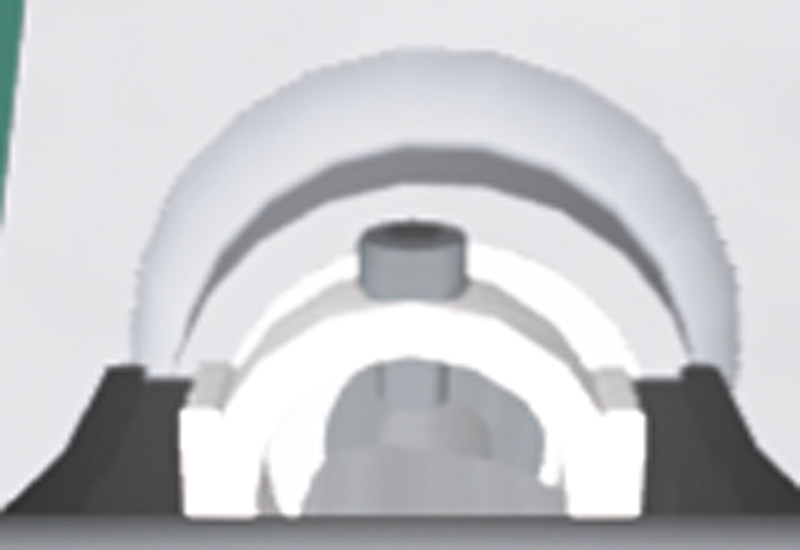

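View pics/c15.png

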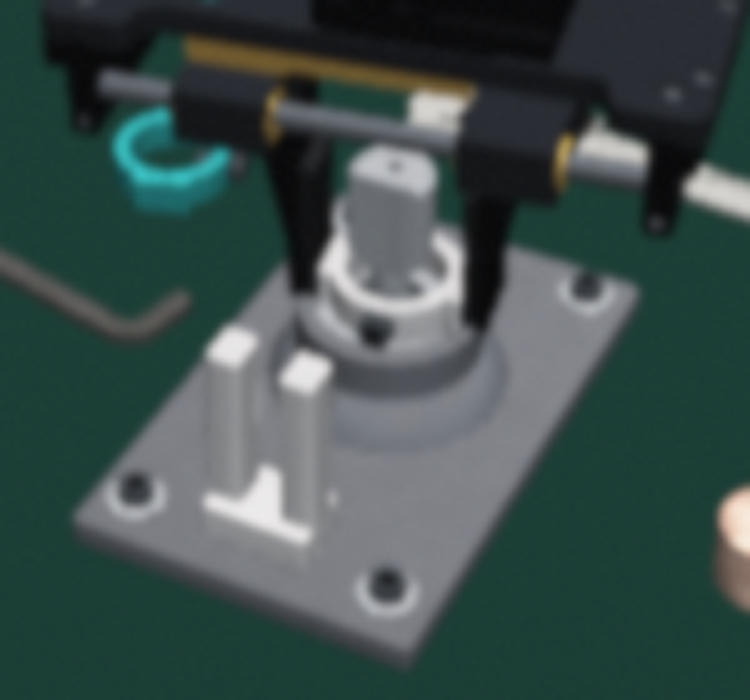

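```bash
python3 -m creep '[[[0.04,0,0,0.002,0],[0.04,0,0,0,-5],[0.04,0,0.0008,0,-5],[0.04,0,0,0,0]]]' 20; python3 - <<'E'
from h import *
show();snap('wrist','w8');crop('w8',260,210,380,310,6.6,'c16');snap('scene','s8');crop('s8',310,255,385,320,10,'c17')
E
```

```text
time: 9.45
tcp_pos: [0.499, -0.021, 0.0602]
ee_rot: [0.017, -0.148, 0.989, -0.005]
force: [0.6, -0.2, -0.4]
finger_gap: 0.0447
[ 0.49904333 -0.02101191  0.06016702] toolx -162.97177553509687 z [ 0.03569743 -0.00477633 -0.99935123] [ 0.57590016 -0.19315066 -0.40507566] [ 0.15679659 -0.09159925  0.02092815] 0.04473170087748865 9.45
```

View pics/c16.png

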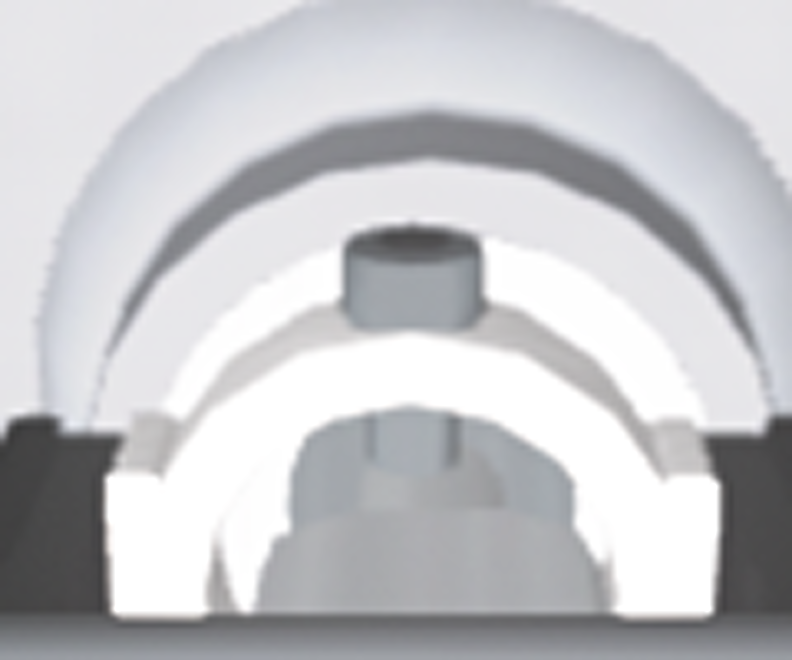

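View pics/c17.png

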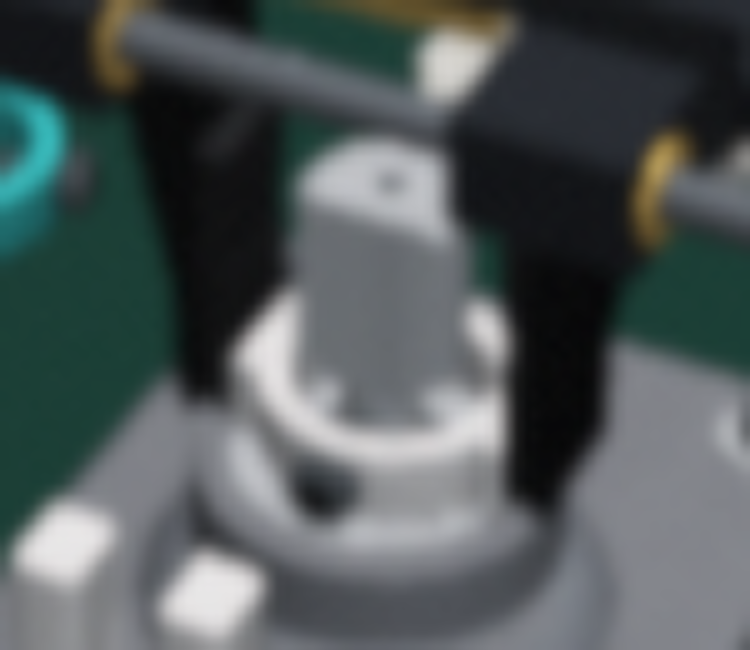

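```bash
python3 - <<'E'
from h import *
q=lambda u,v:('w8',260+u/6.6,210+v/6.6)
yaw=np.radians(17.3);ex=np.array([np.cos(yaw),np.sin(yaw),0]);ey=np.array([-np.sin(yaw),np.cos(yaw),0])
A=onz(*q(437,508),.056)+.0065*ex
print('axis',A[:2])
for z in(.049,.0515,.0525):
    tip=onz(*q(412,471),z); C=tip+.0085*ex; print(z,'C',C[:2],'dx,dy mm',1e3*ex@(C-A),1e3*ey@(C-A))
top=onz(*q(412,337),.056);print('outer top edge',1e3*ex@(top+.021*ex-A),1e3*ey@(top-A))
b=onz(*q(412,405),.056);print('bore top edge',1e3*ex@(b+.0155*ex-A))
h=onz(*q(412,228),.0545);print('head',1e3*ex@(h+.026*ex-A))
E
```

```text
axis [ 0.49569127 -0.01864039]
0.049 C [ 0.4982758  -0.01984878] dx,dy mm 2.1082683932837814 -1.9222911379264738
0.0515 C [ 0.49723136 -0.02013232] dx,dy mm 1.0267578754905733 -1.8824211198576464
0.0525 C [ 0.49681359 -0.02024574] dx,dy mm 0.5941536683733 -1.8664731126301217
outer top edge 1.2552643807674018 -1.7695432679467764
bore top edge 0.9437435288252484
head -1.3921286068887764
```

```bash
python3 -m creep '[[[0.04,-0.0013,0.0014,0.0005,0],[0.04,0,0,0,0],[0.04,0,0,0,0]]]'; python3 - <<'E'
from h import *
show();snap('wrist','w9');crop('w9',260,210,380,310,6.6,'c18')
E
```

```text
time: 9.85
tcp_pos: [0.4976, -0.0196, 0.0607]
ee_rot: [0.017, -0.151, 0.988, -0.005]
force: [0.4, -0.6, -0.9]
finger_gap: 0.0448
[ 0.49760385 -0.01964498  0.06070977] toolx -162.5864195950277 z [ 0.03566153 -0.00463515 -0.99935318] [ 0.40050467 -0.55230192 -0.8978696 ] [ 0.11538155 -0.10744963 -0.01052002] 0.04480616575228849 9.85
```

View pics/c18.png

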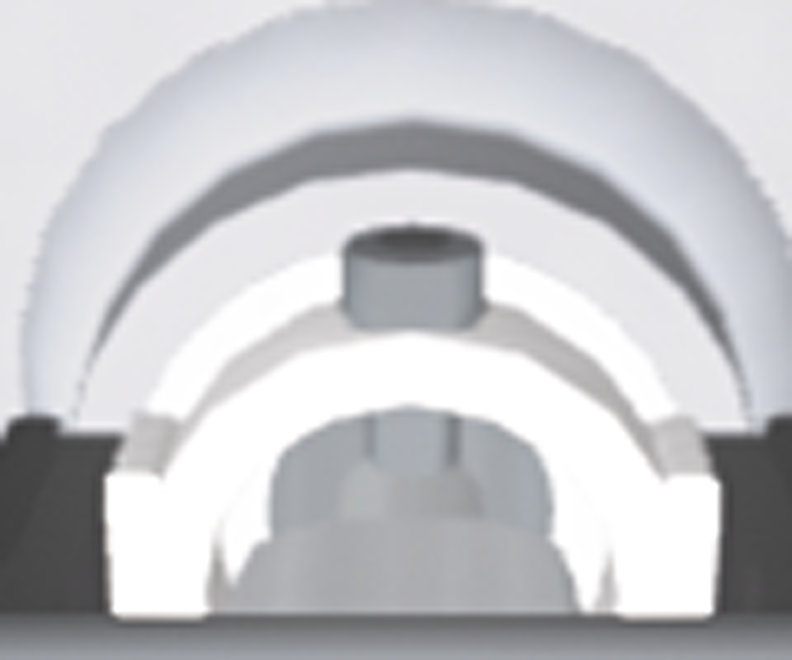

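```bash
python3 -m creep '[[[0.04,0,0,0.003,0],[0.04,0,0,0.003,0]]]'; python3 -m creep '[[[0.04,0,0,0.003,0],[0.04,0,0,0.003,0]]]'; python3 - <<'E'
from h import *
show();snap('wrist','w10');crop('w10',260,210,380,310,6.6,'c19')
E
```

```text
time: 10.1
tcp_pos: [0.4972, -0.0196, 0.0666]
ee_rot: [0.017, -0.151, 0.988, -0.005]
force: [0.4, 0.5, -0.7]
finger_gap: 0.0447
time: 10.3
tcp_pos: [0.4973, -0.0196, 0.0733]
ee_rot: [0.017, -0.151, 0.988, -0.005]
force: [1.2, -0.4, -0.5]
finger_gap: 0.0448
[ 0.4973365  -0.01963851  0.07332931] toolx -162.56349595529304 z [ 0.03494118 -0.00447616 -0.99937935] [ 1.24566814 -0.42169376 -0.50122306] [ 0.2156221  -0.13822611 -0.00873357] 0.044843719138933126 10.3
```

View pics/c19.png

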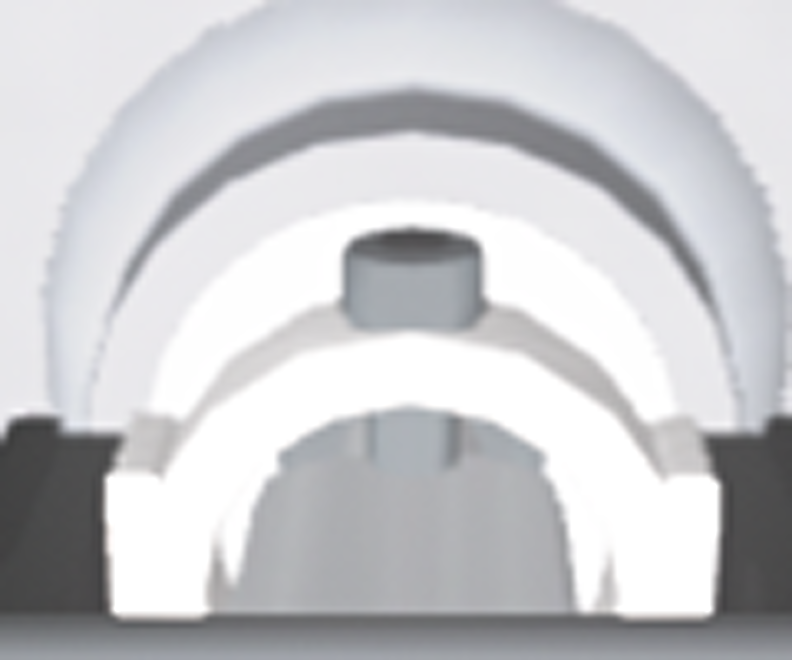

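The screw tip at (412,470) has passed in front of the flat with no force, and the collar is centred. I'll carry on up.

```bash
python3 -m creep '[[[0.04,0,0,0.004,0],[0.04,0,0,0.004,0]]]'; python3 -m creep '[[[0.04,0,0,0.004,0],[0.04,0,0,0,0],[0.04,0,0,0,0]]]'; python3 - <<'E'
from h import *
show();snap('wrist','w11');crop('w11',260,210,380,310,6.6,'c20');snap('scene','s11');crop('s11',290,220,390,320,7,'c21')
E
```

```text
time: 10.55
tcp_pos: [0.4976, -0.0197, 0.0823]
ee_rot: [0.017, -0.151, 0.988, -0.005]
force: [-0.6, -0.1, 0.3]
finger_gap: 0.0449
time: 10.85
tcp_pos: [0.4982, -0.0198, 0.0877]
ee_rot: [0.018, -0.152, 0.988, -0.005]
force: [-0.6, 0.7, -0.2]
finger_gap: 0.0449
[ 0.49818102 -0.01979258  0.08769762] toolx -162.55385442873154 z [ 0.03702074 -0.00490494 -0.99930246] [-0.58072322  0.74799652 -0.21716056] [ 0.07936919 -0.04574041  0.01172615] 0.04491390306464067 10.85
```

View pics/c20.png

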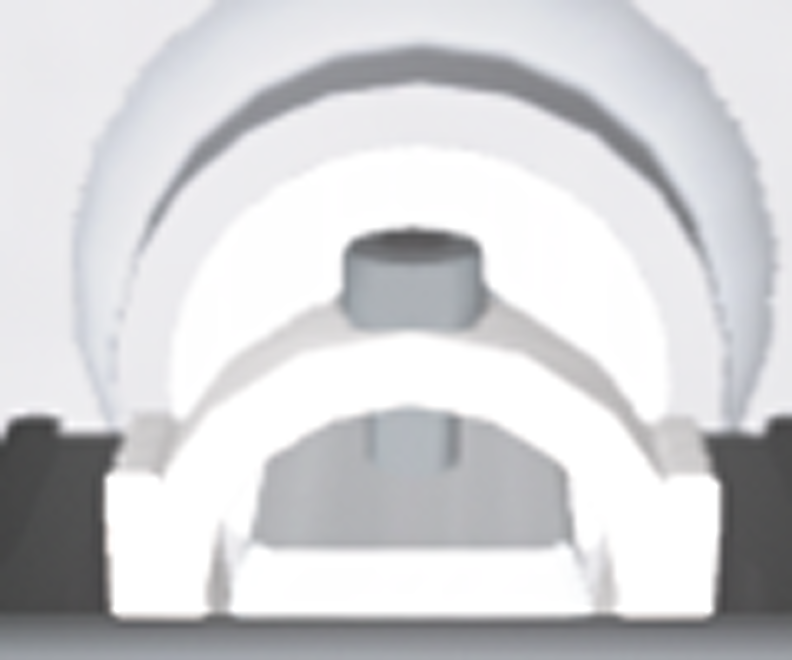

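View pics/c21.png

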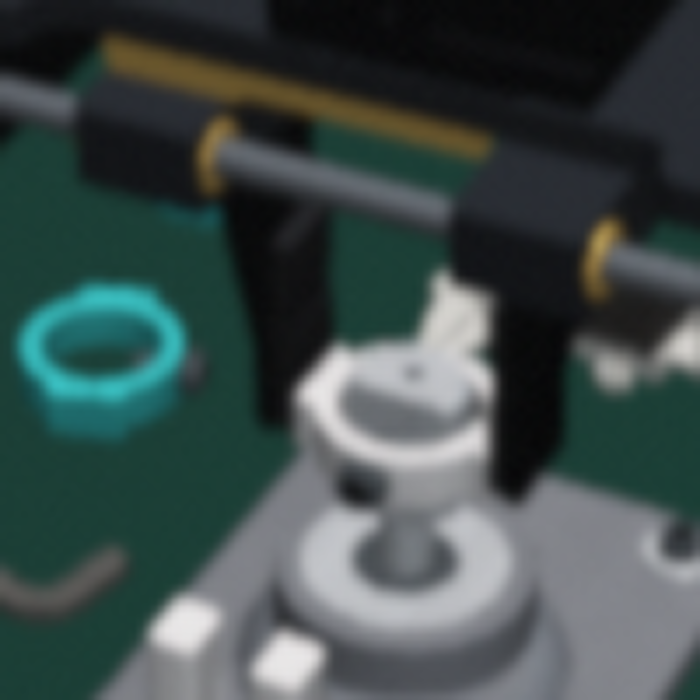

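```bash
python3 -m creep '[[[0.04,0.0005,0.00015,-0.0025,0],[0.04,0.0005,0.00015,0,0]]]' 25;python3 - <<'E'
from h import *
show()
E
python3 -m creep '[[[0.04,0.0005,0.00015,0,0],[0.04,0.0005,0.00015,0,0]]]';python3 - <<'E'
from h import *
show()
E
```

```text
time: 11.15
tcp_pos: [0.4989, -0.0195, 0.0845]
ee_rot: [0.018, -0.151, 0.988, -0.005]
force: [0.1, 0.4, -0.3]
finger_gap: 0.0448
[ 0.49886515 -0.01945541  0.08447744] toolx -162.5603486851724 z [ 0.03623093 -0.00477489 -0.99933204] [ 0.14338039  0.37893388 -0.30908474] [ 0.07566244 -0.09827115  0.00125979] 0.04479762468545199 11.15
time: 11.35
tcp_pos: [0.4997, -0.0191, 0.084]
ee_rot: [0.017, -0.151, 0.988, -0.005]
force: [-0.9, 0.4, -0.5]
finger_gap: 0.0447
[ 0.49968685 -0.01905777  0.08404686] toolx -162.55953751581586 z [ 0.03543692 -0.00460728 -0.99936129] [-0.91554229  0.39024695 -0.45379652] [ 0.07256825  0.00316389 -0.0179284 ] 0.04471276069203365 11.35
```

```bash
python3 -m creep '[[[0.04,0.0005,0.0001,0.0002,0],[0.04,0.0005,0.0001,0.0002,0]]]';python3 - <<'E'
from h import *
show()
E
python3 -m creep '[[[0.04,0.0005,0.0001,0.0002,0],[0.04,0.0005,0.0001,0.0002,0]]]';python3 - <<'E'
from h import *
show()
E
```

```text
time: 11.55
tcp_pos: [0.4998, -0.019, 0.084]
ee_rot: [0.016, -0.152, 0.988, -0.005]
force: [-1.3, -0.6, 0.9]
finger_gap: 0.0448
[ 0.49975968 -0.01901586  0.08399449] toolx -162.54380830772783 z [ 0.0328497  -0.00495779 -0.99944801] [-1.27241801 -0.64670754  0.89481855] [-0.06471097  0.29332662  0.00338182] 0.044823082682484604 11.55
time: 11.75
tcp_pos: [0.4998, -0.019, 0.084]
ee_rot: [0.015, -0.152, 0.988, -0.005]
force: [-2.8, -0.8, 0.1]
finger_gap: 0.0445
[ 0.49981716 -0.01901794  0.08396724] toolx -162.5394379742328 z [ 0.03043789 -0.00526286 -0.9995228 ] [-2.79119209 -0.80152629  0.07554039] [-0.1540093   0.50348999 -0.00635088] 0.04450961691529498 11.75
```

```bash
python3 -m creep '[[[0.04,0.001,0.0003,0.0001,0],[0.04,0.001,0.0003,0.0001,0]]]';python3 - <<'E'
from h import *
show();snap('wrist','w12');snap('scene','s12');show()
crop('w12',260,210,380,310,6.6,'c22');crop('s12',290,220,390,320,7,'c23')
E
```

```text
time: 11.95
tcp_pos: [0.5, -0.019, 0.0838]
ee_rot: [0.012, -0.152, 0.988, -0.005]
force: [-6.8, -2.4, 2.8]
finger_gap: 0.0447
[ 0.49996852 -0.01896622  0.08380203] toolx -162.51608522492208 z [ 0.02572384 -0.00629253 -0.99964928] [-6.79157224 -2.40718346  2.83397666] [-0.43528805  1.09539111 -0.01124484] 0.044748766681891185 11.95
[ 0.49994966 -0.01893705  0.08381735] toolx -162.5143693336586 z [ 0.02560773 -0.00627163 -0.99965239] [-6.03266722 -2.33188264  4.37661387] [-0.41593133  0.97136774 -0.04442424] 0.04461935030800936 12.05
```

View pics/c22.png

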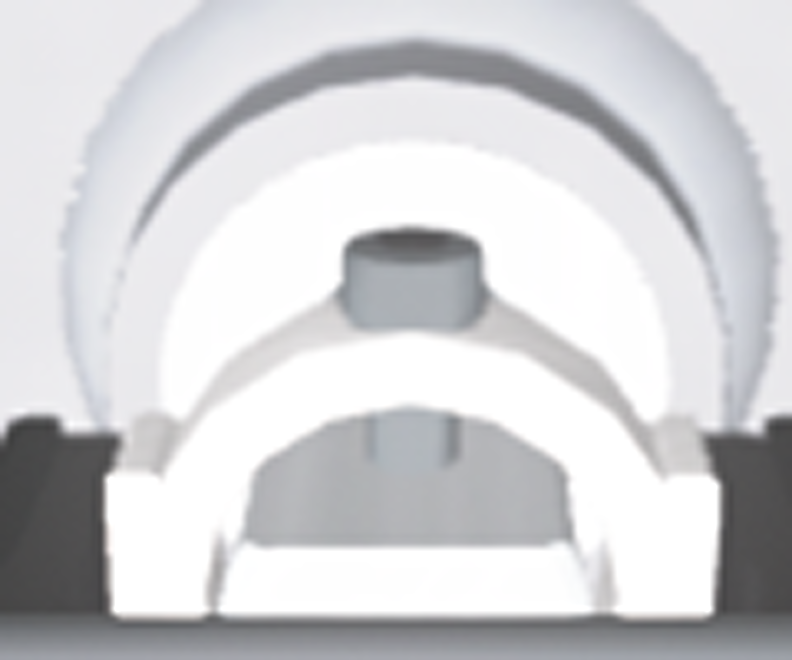

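View pics/c23.png

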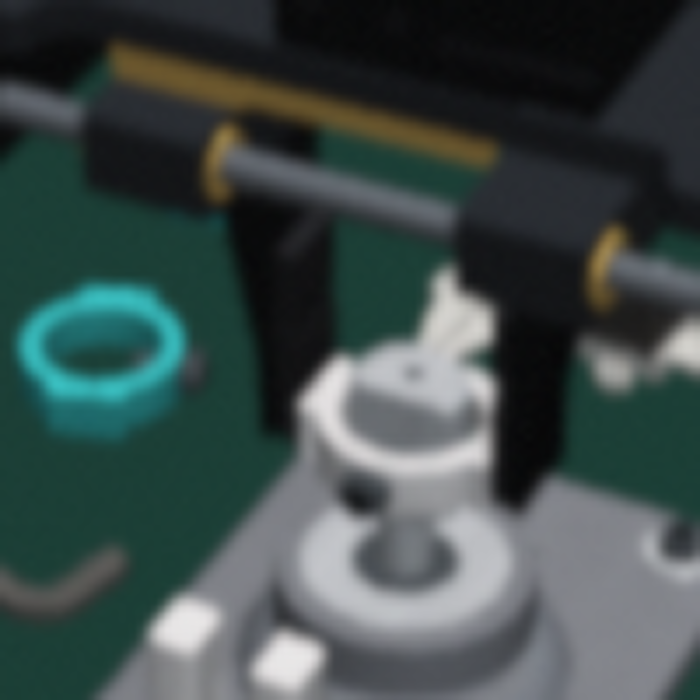

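```bash
python3 - <<'E'
from h import *
for i in range(6):
    show();arm.camera('top')
E
```

```text
[ 0.49994966 -0.01893705  0.08381735] toolx -162.5143693336586 z [ 0.02560773 -0.00627163 -0.99965239] [-6.03266722 -2.33188264  4.37661387] [-0.41593133  0.97136774 -0.04442424] 0.04461935030800936 12.05
[ 0.49992819 -0.01892855  0.08379744] toolx -162.5147470725952 z [ 0.02562647 -0.00623173 -0.99965216] [-6.88429189 -1.90635333  3.01987349] [-0.34104117  1.04517479 -0.03743625] 0.04463554064320094 12.1
[ 0.49995176 -0.01894534  0.08381397] toolx -162.5146149067019 z [ 0.02570678 -0.00624709 -0.99965001] [-6.60111919 -3.03774924  3.56253191] [-0.38218951  0.97910324  0.0091237 ] 0.04472127899603577 12.15
[ 0.49996005 -0.01895351  0.08383297] toolx -162.51671268912702 z [ 0.02580014 -0.00624192 -0.99964763] [-5.13816515 -3.29842232  3.63236004] [-0.40102118  1.07980981  0.02400578] 0.04469825228163622 12.2
[ 0.49996493 -0.01896001  0.08384423] toolx -162.5190808866654 z [ 0.02583564 -0.00624989 -0.99964667] [-5.95018699 -3.43075951  3.47797172] [-0.34609128  1.00399235 -0.05123845] 0.04477101979212778 12.25
[ 0.49995129 -0.01894968  0.08384096] toolx -162.51855687544312 z [ 0.02578982 -0.00621307 -0.99964808] [-5.68254083 -3.18986604  3.52549554] [-0.41303425  0.94209067 -0.03328106] 0.044496012552635654 12.3
```

```bash
python3 - <<'E'
from h import *
arm.close_job()
E
```

```text
the job is handed in; nothing more can be done
```

I turned the shaft's flat to the guide, raised the collar onto the flatted part, and drew it about 2.4 mm away from the guide until the screw tip met the flat. I handed the job in at 12.3 s while still holding the collar there; it returned no verdict.

- **Shaft:** I pinched it across the flat and turned it about 65° while the collar stayed on the bearing. The wrist picture afterwards put the flat within about 0.5° of the guide direction.
- **Collar:** I gripped it on its wrench flats (44.7 mm opening) and turned it about 10° so the screw points at the guide, within about 0.5°. It went up the flat without catching. Its centre should be about 73 mm up, worked out from the lift since I didn't measure it at the end. The last pictures show it level and held only by its own flats, with the fingers clear of the shaft.
- **Push:** Over the last 0.3 s the pose was still and the sideways force held at about 6–7 N, inside the 0.5–25 N allowed. The sensor also showed about 3.5 N upward, which I took to be friction at the contact.
- **Disagreements:** The shaft-axis estimates from the pinch and from the cameras differed by 2–3 mm. I centred the collar by comparing it with the shaft directly in the wrist picture. The gripper ended about 1.5° off vertical.
- **Bystanders:** I did not touch the hex key, disc or caliper; I made no separate measurement of them at the end.

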